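# Step attenuator to the third click

### The arm

A 6-joint arm with a two-finger parallel gripper is mounted at the origin on the work surface. World frame = base frame: x ahead of the robot, y to its left, z up, the work surface at z = 0. Lengths are in m, angles in rad, forces in N, time in s.
With the tool pointing down it reaches from about 0.325 to 0.75 m from the base axis. Payload 7.6 kg.
Tool frame: the origin (TCP) lies between the finger pads; the fingertips stand 8 mm ahead of it and the grasp point (between the pads) lies 11 mm behind it; z points along the fingers, y is the direction in which the jaws open and shut (so a half turn about z gives the same grasp; the last joint's range is limited). The gripper opens to 85 mm and grips with 20 to 120 N. Pads are 22 mm wide; open, the fingers measure 114 mm over their backs; the gripper's body (76 mm by 85 mm) begins 54 mm behind the grasp point. The pads swing forward as they close: fully open they stand 13 mm farther back than shut.
Start: joints at [-1.318, 0.052, 1.401, -0, 1.689, -0.07], TCP at [0.167, -0.498, 0.239] pointing down, gripper open.
Joint ranges: [-2.9, 2.9], [-0.91, 2.17], [0.12, 2.37], [-1.06, 4.2], [0.26, 2.73], [-2.93, 2.93]. Speed limits (rad/s): [2.57, 2.57, 3.01, 3.14, 3.14, 3.14].

### API

Orientations are given as a rotation vector (axis times angle).
In Python, from bench import ctrl gives the robot as it stands.
- The arm moves only by the tool jog_arm, never from a script. Its argument "rows" is one flat list of numbers, 7 for each row, row after row: the closure, from 0 (fully open) to 1 (shut), then the shift along the tool's x, y, z each as a share of 50 cm, from -1 to 1, then the turn, a rotation vector about the tool's x, y, z each as a share of 180 degrees, from -1 to 1. In form: [grip, tx, ty, tz, wx, wy, wz, grip, tx, ty, tz, wx, wy, wz, ...]. A call has 1 to 10 rows; each row is the pose to reach, as a shift and turn from the pose commanded when the call began, along the tool's axes at that moment, turning the shorter way round; what a row does not reach only later rows make up. A row lasts 1/8 s, in which the tool goes at most 62.5 mm and 10.7 degrees, less where a joint would pass 70% of its speed; a pose out of reach is approached as far as the arm can. A call with a number of a shift or a turn outside -1 to 1 is refused whole. A call with a gripper value outside its range is refused whole. The fingers move at their own pace and stop on an object; "grip_force" is the grip in N (left out, the last holds). Time passes only in rows, so rows that repeat a pose let the fingers close. It gives the time, the measured TCP pose, the force and the opening at its end, in the units of the state.
- ctrl.get_obs(): the state, without advancing time (a new reading comes with each control period).
- ctrl.camera(name): name is "side" or "top" or "wrist"; returns a dict with "color" (400x640x3 uint8, red, green, blue), "fovy" (degrees; the focal length in pixels is half the picture's height over the tangent of half this angle, whatever the lens; pixels are square), "cx", "cy" (the principal point, pixels), "R" (3x3) and "t" (3): a world point X has camera coordinates R X + t; the wrist camera has in their place "mount" (4x4, takes a point from camera to tool coordinates, whose origin is the TCP and whose axes are the flange's). Camera axes: x right, y down, z forward; pixel columns grow to the right and rows downward; lengths in m; the calibration is good to about 2 mm. A picture is of the moment at which its call begins: read the wrist's pose just before it. There is no depth.
- ctrl.close_job(): hands the job in, once; it reports no verdict.
The state is a dict: "time_s": time; "q": joint angles; "qd": joint speeds; "joint_torque": joint torques, N m; "tool_pos": TCP position; "tool_rot": TCP orientation; "ft_force": force on the tool from outside, world axes, zero at the start; "ft_torque": the same for the moment, N m; "width": opening from 0.0 (shut) to 1.0 (fully open).
Only numpy, scipy, OpenCV 4.12 (cv2) and the standard library are available. Lean on these libraries where they do the work, as an engineer would, in place of code of your own. Each camera call takes 0.05 s, during which the arm holds its last target.

### The job

Push the step attenuator's sliding lever along its slot, away from its parked end, one click at a time: let it come to rest for a moment in the first notch, then in the second, and leave it resting in the third without ever running past it. Only push with the fingertips or the outside of the fingers, do not pinch the lever, and leave the screwdriver, the screw jar and the servo where they are.

Things in the scene. Friction and masses are not known exactly. Their poses are not given: they have to be found in the camera images.
- attenuator: Step attenuator: a bare metal box bolted to the bench, 120 (x) by 210 (y) by 45 mm high. Origin at the centre of its underside, z up. The slot on its top runs along its own y, 12 mm to the -x side of its middle line. Small bolted ears stick out 30 mm at low height (14 mm) from its two ends.
- lever_top (a point): Centre of the top of the black upright lever: a paddle 30 mm wide (box's x), 14 mm thick (box's y, its sliding direction), 52 mm high above the box's top, so this point is 97 mm above the bench; the last 6 mm of height are only 6 mm thick. Push it on its -y face, towards the box's +y. The box's top is clear behind it (-y side), apart from the slot.
- roller_arm (a point): End of the steel arm, 12 mm thick (y) and 10 mm high, that leaves the lever's +x side at 19 to 29 mm above the box's top and ends here, 55 mm from the lever's centre. It moves with the lever and carries under it the sprung roller that rides on the index strip.
- lever (a joint): Slide of the lever along the box's +y from its end stop, m: 0 at the stop, 0.126 at the far end; it starts parked, at 0 to 6 mm. It runs freely (under 1 N) up to a ridge. About 5 N (at most 7) starts it over a ridge, the push fades to nothing on the crest, then the lever snaps on by itself about 8 mm into the middle of the next notch and stays: that is the click.
- index_strip: Steel strip on the box's top, 32 mm to the +x side of the box's middle: six round ridges 18 mm long, 7 mm high, 16 mm apart, five notches between them. Its place along the box varies. Origin: middle of the first notch, the one nearest the parked end, at the box's top; y the way the lever is to go: notches at y = 0, 16, 32, 48, 64 mm. The lever is in a notch when its centre has that y.
- screwdriver_grip (a point): Middle of the handle of a loose screwdriver that lies beyond the box (+x side). Bystander.
- screw_jar: Loose jar with a black cap, 52 mm across, 75 mm high, beyond the box (+x side). Origin at the centre of its underside. Bystander.
- servo: Loose black servo motor, 32 by 50 by 45 mm high, on the robot's side of the box. Origin at the centre of its underside. Bystander.

How it is judged:
On the way, in this order (a step that is already met when the one before it is completed fails the run):
1. the lever rests in the first notch (y of lever_top in the frame of index_strip between -0.004 and 0.004 m and velocity of joint lever between -0.01 and 0.01 m/s), for 0.2 s.
2. the lever rests in the second notch (y of lever_top in the frame of index_strip between 0.012 and 0.02 m and velocity of joint lever between -0.01 and 0.01 m/s), for 0.2 s.
3. the lever rests in the third notch (y of lever_top in the frame of index_strip between 0.028 and 0.036 m and velocity of joint lever between -0.01 and 0.01 m/s), for 0.2 s.
At the end, for the whole second after the job is handed in: The lever rests within 3 mm of the middle of the third notch, and the screwdriver, the jar and the servo are within 20 mm of where they began (y of lever_top in the frame of index_strip between 0.029 and 0.035 m and velocity of joint lever between -0.01 and 0.01 m/s and distance of each of screwdriver_grip, screw_jar, servo from where it was at the start of the episode below 0.02 m); the robot touches nothing.
It fails at once if the lever runs past the third notch (onto the next ridge's crest, 8 mm beyond it) (y of lever_top in the frame of index_strip above 0.04 m).
It fails at once if the lever is pinched: its front and back cheeks are both pressed with more than 2 N by the fingers (contact force between the fingers and lever_c1 above 2 N and contact force between the fingers and lever_c2 above 2 N).
It fails at once if the screwdriver is lifted, carried or knocked away (20 mm) (distance of screwdriver_grip from where it was at the start of the episode above 0.02 m).
It fails at once if the screw jar is lifted, carried or knocked away (20 mm) (distance of screw_jar from where it was at the start of the episode above 0.02 m).
It fails at once if the servo is lifted, carried or knocked away (20 mm) (distance of servo from where it was at the start of the episode above 0.02 m).
It also fails if it takes over 69 s, if anything falls off the work surface, if the arm or the gripper's body presses on something with over 40 N, if the wrist force passes 120 N, or if a joint passes its speed limit or range.

## Working session

There is one attempt and no reset: what is moved stays moved. The work goes in short steps, Python scripts to look and compute and a tool call to move; the robot and the scene stay as the last step left them, time stands still between calls to the robot, and variables do not carry over. Pictures are saved under pics/ and viewed, and the job is handed in when it is done.

Besides the shell and the picture viewer there is one more tool, called after "Emit:" by a JSON object that holds its "op" and its "data". jog_arm: Moves the arm, as the interface text tells. Shift numbers are shares of 50 cm and turn numbers shares of 180 degrees, none past 1 either way. Its arguments: {"type":"object","properties":{"rows":{"type":"array","items":{"type":"number"}},"grip_force":{"type":"number"}},"required":["rows"]}

```bash
ls; mkdir -p pics; python3 - <<'E'
from bench import ctrl
import cv2,numpy as np
o=ctrl.get_obs();print(o)
for n in ["side","top","wrist"]:
    c=ctrl.camera(n);cv2.imwrite(f"pics/{n}0.png",c["color"][:,:,::-1])
    print(n,{k:(np.round(v,4).tolist() if k!='color' else 0) for k,v in c.items()})
E
```

```text
pics
{'time_s': 0.0, 'q': array([-1.31828425e+00,  5.28272918e-02,  1.40176228e+00,  4.55760715e-05,
        1.68858305e+00, -7.03155531e-02]), 'qd': array([-1.27180812e-03,  1.84295529e-03,  1.05434042e-05,  8.45828473e-05,
       -1.67501336e-04,  2.42336196e-04]), 'joint_torque': array([ 1.25852462e-04, -3.81661034e+01, -3.60188413e+01, -8.75039450e-05,
        6.15037949e-03,  1.39218710e-05]), 'tool_pos': array([ 0.16650789, -0.49758509,  0.23845841]), 'tool_rot': array([-3.09919688e+00, -5.04652017e-01,  1.54890827e-04]), 'ft_force': array([0.46260434, 0.89005978, 0.0259119 ]), 'ft_torque': array([ 0.00541148, -0.02390567,  0.00989931]), 'width': 0.9992766051404934}
side {'color': 0, 'fovy': 52.4888, 'cx': 314.456, 'cy': 196.2507, 'R': [[0.9803, -0.1974, -0.0002], [-0.1226, -0.608, -0.7844], [0.1547, 0.769, -0.6202]], 't': [-0.5777, 0.1651, 0.577]}
top {'color': 0, 'fovy': 42.9295, 'cx': 314.4491, 'cy': 205.4881, 'R': [[0.0243, -0.9994, 0.0257], [-0.9914, -0.0274, -0.128], [0.1286, -0.0224, -0.9914]], 't': [0.0048, 0.5779, 0.8668]}
wrist {'color': 0, 'fovy': 63.1483, 'cx': 323.7414, 'cy': 203.1617, 'mount': [[-0.0001, -0.959, -0.2835, 0.0707], [1.0, 0.0001, -0.0005, -0.0006], [0.0006, -0.2835, 0.959, -0.1348], [0.0, 0.0, 0.0, 1.0]]}
```

View pics/side0.png

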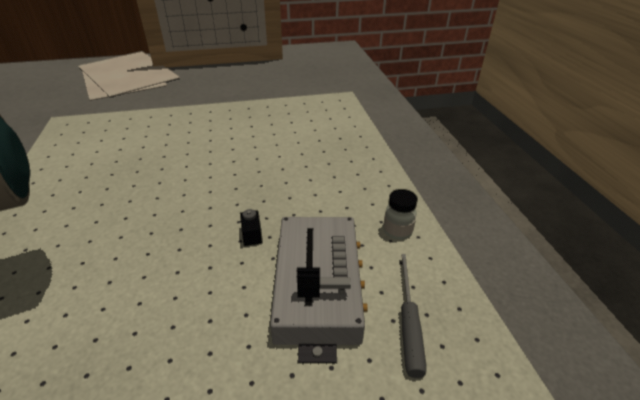

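View pics/top0.png

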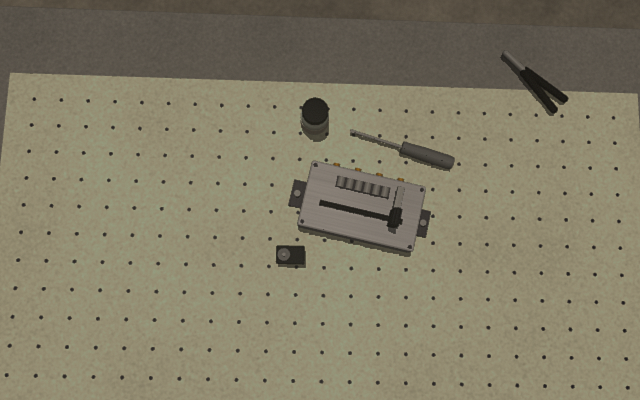

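View pics/wrist0.png

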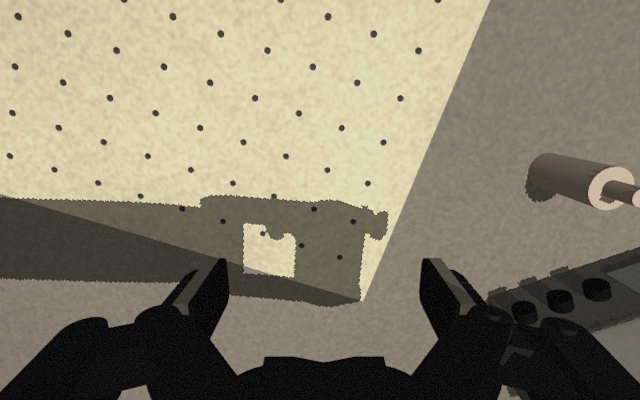

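The side and top views show the box with its lever parked at the right in the top view (about 395,218), the robot's -y side. The servo is at (290,256), the jar at (315,115) and the screwdriver at (425,155). I'll enlarge these.

```bash
python3 - <<'E'
import cv2
a=cv2.imread("pics/top0.png")[150:270,270:440];cv2.imwrite("pics/topc.png",cv2.resize(a,None,fx=4.7,fy=4.7,interpolation=cv2.INTER_CUBIC))
a=cv2.imread("pics/side0.png")[200:370,230:430];cv2.imwrite("pics/sidec.png",cv2.resize(a,None,fx=3.5,fy=3.5,interpolation=cv2.INTER_CUBIC))
E
```

```text
(no output)
```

View pics/topc.png

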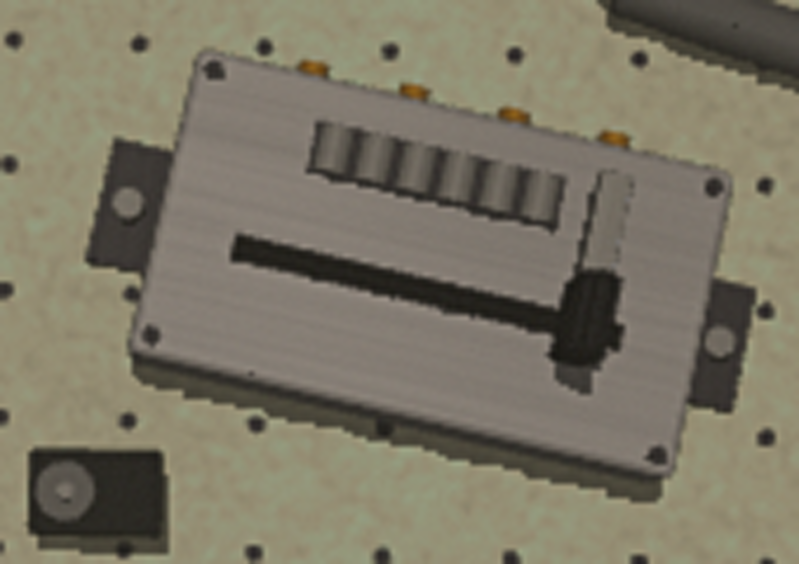

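View pics/sidec.png

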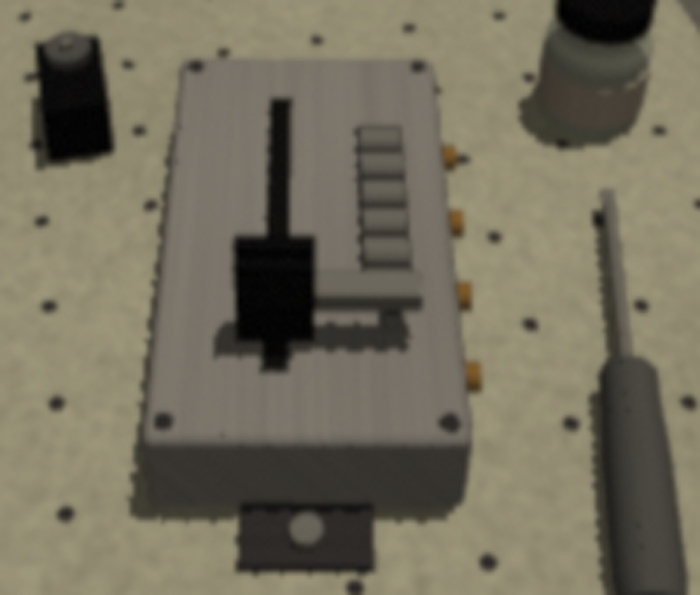

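```bash
cat > h.py <<'E'
import numpy as np,cv2
from scipy.optimize import least_squares
from scipy.spatial.transform import Rotation as Ro
def K(c):
    f=200/np.tan(np.radians(c["fovy"])/2);return f
def proj(c,X):
    p=np.asarray(X)@np.array(c["R"]).T+c["t"];f=K(c);return np.stack([f*p[:,0]/p[:,2]+c["cx"],f*p[:,1]/p[:,2]+c["cy"]],1)
def plane(c,uv,z):
    uv=np.atleast_2d(uv);f=K(c);R=np.array(c["R"]);o=-R.T@np.array(c["t"])
    d=np.c_[(uv[:,0]-c["cx"])/f,(uv[:,1]-c["cy"])/f,np.ones(len(uv))]@R
    return o+d*((z-o[2])/d[:,2])[:,None]
def wristcam(c,obs):
    T=np.eye(4);T[:3,:3]=Ro.from_rotvec(obs["tool_rot"]).as_matrix();T[:3,3]=obs["tool_pos"]
    M=np.linalg.inv(T@np.array(c["mount"]));c["R"]=M[:3,:3];c["t"]=M[:3,3];return c
def box2w(b,P):
    P=np.atleast_2d(P);c,s=np.cos(b[2]),np.sin(b[2]);return np.c_[b[0]+c*P[:,0]-s*P[:,1],b[1]+s*P[:,0]+c*P[:,1],P[:,2]]
def w2box(b,P):
    P=np.atleast_2d(P);c,s=np.cos(b[2]),np.sin(b[2]);d=P[:,:2]-b[:2];return np.c_[c*d[:,0]+s*d[:,1],-s*d[:,0]+c*d[:,1],P[:,2]]
E
python3 - <<'E'
from h import *
from bench import ctrl
ct=ctrl.camera("top");cs=ctrl.camera("side")
# order: (+x,+y),(+x,-y),(-x,-y),(-x,+y)
P=np.array([[.06,.105,.045],[.06,-.105,.045],[-.06,-.105,.045],[-.06,.105,.045]])
ut=np.array([[201,50],[732,173],[670,474],[131,350]])/4.7+[270,150]-.4
us=np.array([[434,60],[469,443],[145,443],[181,60]])/3.5+[230,200]-.35
fs={}
for nm,L in dict(top=[(ct,ut)],side=[(cs,us)],both=[(ct,ut),(cs,us)]).items():
    r=least_squares(lambda b:np.concatenate([(proj(c,box2w(b,P))-u).ravel() for c,u in L]),[.5,-.1,-.1])
    print(nm,r.x,np.degrees(r.x[2]),np.round(r.fun,1)); b=r.x
g=lambda pts:np.array(pts)/4.7+[270,150]-.4
print("notches?",w2box(b,plane(ct,g([[355,155],[395,163],[437,173],[478,182],[520,192]]),.048)))
print("strip ends",w2box(b,plane(ct,g([[315,148],[560,203]]),.046)))
print("slot",w2box(b,plane(ct,g([[235,247],[555,322]]),.045)))
s=lambda pts:np.array(pts)/3.5+[230,200]-.35
print("side lever top edges",w2box(b,plane(cs,s([[275,238]]),.097)))
print("arm tip top",w2box(b,plane(cs,s([[422,270],[422,297]]),.074)))
print("side notch",w2box(b,plane(cs,s([[382,150],[383,178],[385,206],[386,236]]),.048)))
print("strip ends side",w2box(b,plane(cs,s([[380,125],[388,268]]),.045)))
print("arm top",w2box(b,plane(ct,g([[615,172],[600,172],[630,176]]),.074)))
print("servo",plane(ct,g([[97,493]]),.045),"jar",plane(ct,[[315,108]],.075),"scr",plane(ct,[[425,155]],.015))
E
```

```text
top [ 0.57979181 -0.06372887 -0.20129989] -11.533634380435073 [-0.8 -1.1  1.1 -0.7  1.   1.1 -1.3  0.5]
side [ 0.58077146 -0.06431065 -0.20425671] -11.703047362896124 [-0.  -0.7  1.8  0.5 -1.6  0.1 -0.2 -1. ]
both [ 0.5803794  -0.06404569 -0.20255727] -11.605676540753203 [-0.6 -1.4  1.3 -1.   1.1  0.9 -1.1  0.1 -0.4 -0.8  1.6  0.3 -1.8  0.
 -0.6 -1. ]
notches? [[ 0.03113477  0.03787998  0.048     ]
 [ 0.0316128   0.02253942  0.048     ]
 [ 0.03151872  0.00630178  0.048     ]
 [ 0.03171068 -0.00948536  0.048     ]
 [ 0.03161661 -0.02571825  0.048     ]]
strip ends [[ 0.03066347  0.05308046  0.046     ]
 [ 0.03135807 -0.04156122  0.046     ]]
slot [[-0.01280588  0.07403641  0.045     ]
 [-0.01305233 -0.04919057  0.045     ]]
side lever top edges [[-0.01153069 -0.05447747  0.097     ]]
arm tip top [[ 0.0433121  -0.04962244  0.074     ]
 [ 0.04247632 -0.06243194  0.074     ]]
side notch [[ 0.03313605  0.03992119  0.048     ]
 [ 0.03283604  0.0230854   0.048     ]
 [ 0.03296631  0.00695449  0.048     ]
 [ 0.03263301 -0.00959887  0.048     ]]
strip ends side [[ 0.03316265  0.05870903  0.045     ]
 [ 0.03290382 -0.02390914  0.045     ]]
arm top [[ 0.04188071 -0.0550879   0.074     ]
 [ 0.0406173  -0.04972089  0.074     ]
 [ 0.04169197 -0.06075767  0.074     ]]
servo [[0.48956015 0.05996748 0.045     ]] jar [[0.74416236 0.02387822 0.075     ]] scr [[ 0.68051431 -0.18344924  0.015     ]]
```

```bash
cat > mv.py <<'E'
import sys
from h import *
from bench import ctrl
B=np.array([0.5803794,-0.06404569,-0.20255727])
def tgt(bx,by,z):
    c,s=np.cos(B[2]),np.sin(B[2])
    R=np.array([[c,s,0],[s,-c,0],[0,0,-1]]) # tool x=box x, tool y=-box y
    return box2w(B,[bx,by,z])[0],R
def show(bx,by,z):
    o=ctrl.get_obs();p,R=tgt(bx,by,z);R0=Ro.from_rotvec(o["tool_rot"]).as_matrix()
    print("t",o["time_s"],"box",np.round(w2box(B,o["tool_pos"])[0],4),"F box",np.round(box2w([0,0,-B[2]],o["ft_force"])[0],2),"w",round(o["width"],3))
    print("shift share",np.round(R0.T@(p-o["tool_pos"])/.5,4),"turn share",np.round(Ro.from_matrix(R0.T@R).as_rotvec()/np.pi,4))
if __name__=="__main__": show(*map(float,sys.argv[1:4]))
E
python3 mv.py -.012 -.105 .2
```

```text
t 0.25 box [-0.3181 -0.5081  0.2389] F box [ 0.1  -0.11 -0.22] w 1.001
shift share [ 0.934  -0.3903  0.0781] turn share [-2.000e-04  1.000e-04  1.672e-01]
```

Emit:
{"op": "jog_arm", "data": {"rows": [1,0.934,-0.39,0.078,0,0,0.1672,1,0.934,-0.39,0.078,0,0,0.1672,1,0.934,-0.39,0.078,0,0,0.1672,1,0.934,-0.39,0.078,0,0,0.1672,1,0.934,-0.39,0.078,0,0,0.1672,1,0.934,-0.39,0.078,0,0,0.1672,1,0.934,-0.39,0.078,0,0,0.1672,1,0.934,-0.39,0.078,0,0,0.1672,1,0.934,-0.39,0.078,0,0,0.1672,1,0.934,-0.39,0.078,0,0,0.1672]}}

```text
time_s: 1.5
tool_pos: [0.5483, -0.1634, 0.1995]
tool_rot: [-3.126, 0.313, 0.002]
ft_force: [-0.1, -0.3, 0.2]
width: -0.003
```

```bash
cat > look.py <<'E'
import sys
from mv import *
n=sys.argv[1]
o=ctrl.get_obs();c=ctrl.camera("wrist");cv2.imwrite(f"pics/w{n}.png",c["color"][:,:,::-1])
import pickle;c=wristcam(c,o);pickle.dump(c,open(f"pics/w{n}.pkl","wb"))
E
python3 mv.py -.012 -.105 .075;python3 look.py 1
```

```text
t 1.5 box [-0.0115 -0.1037  0.1995] F box [-0.03 -0.28  0.15] w -0.003
shift share [-0.0008  0.0026  0.249 ] turn share [-0.0001  0.0004  0.0009]
```

View pics/w1.png

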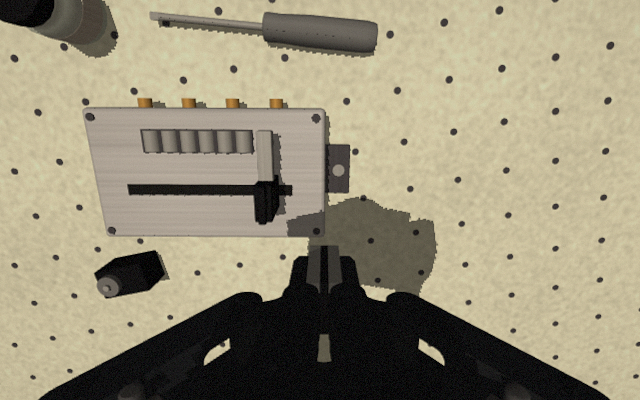

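```bash
python3 - <<'E'
import cv2
a=cv2.imread("pics/w1.png")[95:305,80:370];cv2.imwrite("pics/w1c.png",cv2.resize(a,None,fx=2.75,fy=2.75,interpolation=cv2.INTER_CUBIC))
E
```

```text
(no output)
```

View pics/w1c.png

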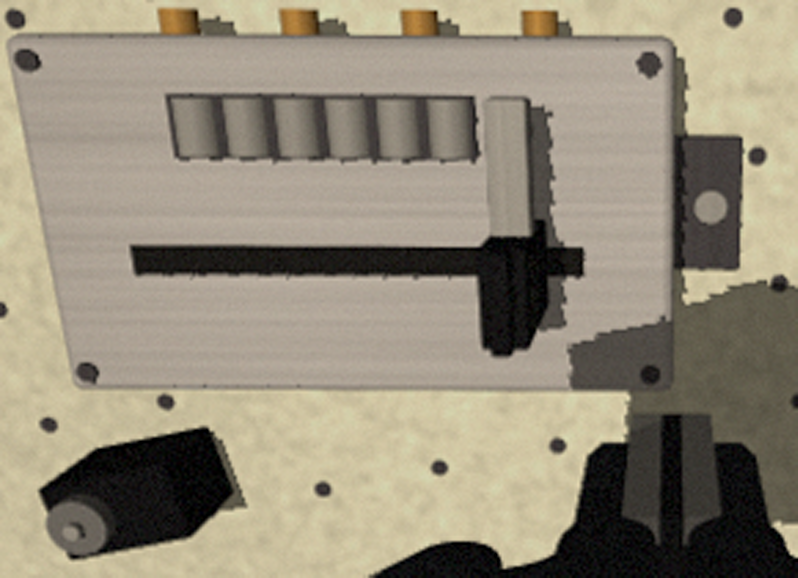

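```bash
python3 - <<'E'
from mv import *
import pickle
c=pickle.load(open("pics/w1.pkl","rb"))
g=lambda p:np.array(p)/2.75+[80,95]-.3
P=np.array([[.06,.105,.045],[.06,-.105,.045],[-.06,-.105,.045],[-.06,.105,.045]])
u=g([[7,35],[673,37],[673,389],[73,389]])
r=least_squares(lambda b:(proj(c,box2w(b,P))-u).ravel(),B);print(r.x,np.round(r.fun,1))
b=r.x
for bb in (B,b):
    print("ends",w2box(bb,plane(c,g([[170,128],[476,128]]),.047))[:,:2].round(4).tolist())
    print("notch",w2box(bb,plane(c,g([[222,128],[272,128],[324,128],[376,128],[428,128]]),.048))[:,:2].round(4).tolist())
    print("lever top cands",w2box(bb,plane(c,g([[498,350],[516,350]]),.097))[:,:2].round(4).tolist())
    print("lever top back edge",w2box(bb,plane(c,g([[487,240],[530,238]]),.097))[:,:2].round(4).tolist())
    print("arm",w2box(bb,plane(c,g([[485,98],[530,98]]),.074))[:,:2].round(4).tolist())
# finger tip width in tool frame at tip z .1915
print(w2box(B,plane(c,g([[632,415],[713,415]]),.1915))-w2box(B,ctrl.get_obs()["tool_pos"]))
print(w2box(B,plane(c,g([[590,445],[750,445]]),.21))-w2box(B,ctrl.get_obs()["tool_pos"]))
E
```

```text
[ 0.57895021 -0.06429942 -0.20231976] [-2.5 -0.9  1.6 -0.9  1.   1.7 -0.1  1.1]
ends [[0.0298, 0.0553], [0.0301, -0.0418]]
notch [[0.0299, 0.0383], [0.03, 0.0225], [0.03, 0.006], [0.0301, -0.0104], [0.0301, -0.0268]]
lever top cands [[-0.0265, -0.0551], [-0.0265, -0.0602]]
lever top back edge [[0.0052, -0.0538], [0.0058, -0.0655]]
arm [[0.0413, -0.0507], [0.0413, -0.0635]]
ends [[0.0311, 0.0558], [0.0314, -0.0413]]
notch [[0.0313, 0.0388], [0.0313, 0.023], [0.0314, 0.0066], [0.0314, -0.0099], [0.0315, -0.0263]]
lever top cands [[-0.0252, -0.0546], [-0.0252, -0.0597]]
lever top back edge [[0.0065, -0.0533], [0.0071, -0.065]]
arm [[0.0426, -0.0502], [0.0426, -0.063]]
[[ 0.00773971  0.00783141 -0.00830446]
 [ 0.00778658 -0.00618982 -0.00830446]]
[[ 0.0109969   0.01340272  0.01019554]
 [ 0.01107924 -0.01095637  0.01019554]]
```

Emit:
{"op": "jog_arm", "data": {"rows": [1,-0.001,0,0.115,0,0,0,1,-0.001,0,0.231,0,0,0,1,-0.001,0,0.231,0,0,0,1,-0.001,0,0.231,0,0,0]}}

```text
time_s: 2.05
tool_pos: [0.548, -0.1659, 0.0877]
tool_rot: [3.124, -0.319, 0.006]
ft_force: [0.9, 0.1, 0.7]
width: -0.0
```

```bash
python3 mv.py -.012 -.076 .084;python3 look.py 2
```

```text
t 2.05 box [-0.0113 -0.1063  0.0877] F box [0.88 0.28 0.69] w -0.0
shift share [-0.0015 -0.0606  0.0074] turn share [ 0.0002 -0.0012 -0.0003]
```

View pics/w2.png

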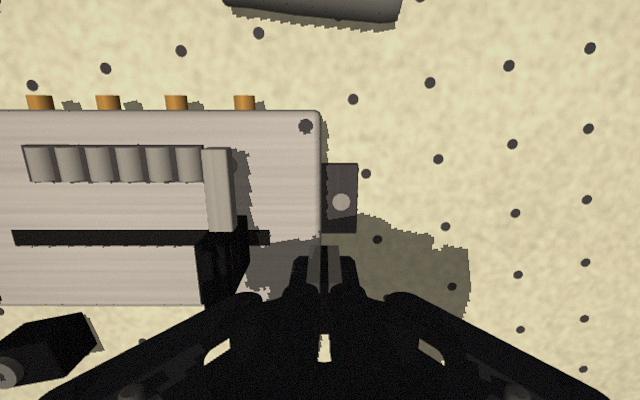

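Emit:
{"op": "jog_arm", "data": {"rows": [1,-0.001,-0.02,0.0,0,0,0,1,-0.001,-0.044,0.0,0,0,0,1,-0.001,-0.044,0.0,0,0,0,1,-0.001,-0.044,0.0,0,0,0]}}

```text
time_s: 2.6
tool_pos: [0.5511, -0.1429, 0.0849]
tool_rot: [3.125, -0.317, 0.0]
ft_force: [0.0, -0.7, 0.1]
width: 0.003
```

```bash
python3 mv.py -.012 -.076 .084;python3 look.py 3
```

```text
t 2.6 box [-0.0128 -0.0831  0.0849] F box [ 0.15 -0.66  0.06] w 0.003
shift share [ 0.0016 -0.0142  0.0019] turn share [ 0.0001 -0.0001  0.0002]
```

View pics/w3.png

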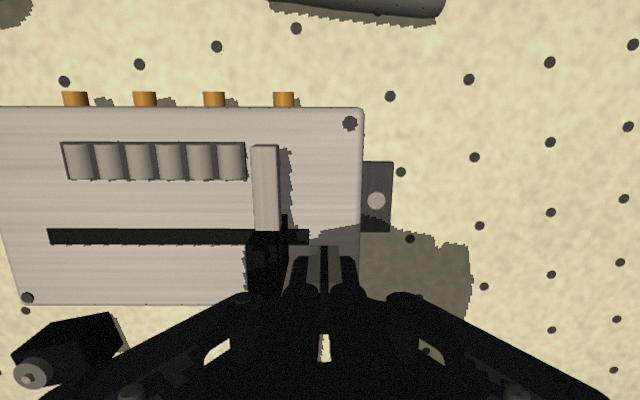

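Emit:
{"op": "jog_arm", "data": {"rows": [1,0.001,-0.004,0,0,0,0,1,0.001,-0.008,0,0,0,0,1,0.001,-0.012,0,0,0,0,1,0.001,-0.016,0,0,0,0,1,0.001,-0.02,0,0,0,0,1,0.001,-0.024,0,0,0,0,1,0.001,-0.028,0,0,0,0,1,0.001,-0.032,0,0,0,0,1,0.001,-0.036,0,0,0,0,1,0.001,-0.036,0,0,0,0]}}

```text
time_s: 3.9
tool_pos: [0.5552, -0.1253, 0.0848]
tool_rot: [-3.125, 0.317, -0.0]
ft_force: [-0.6, 0.3, -0.9]
width: -0.001
```

```bash
python3 mv.py -.012 -.06 .084;python3 look.py 4
```

```text
t 3.9 box [-0.0123 -0.0651  0.0848] F box [-0.66  0.21 -0.86] w -0.001
shift share [ 0.0007 -0.0101  0.0016] turn share [-0.     -0.      0.0001]
```

View pics/w4.png

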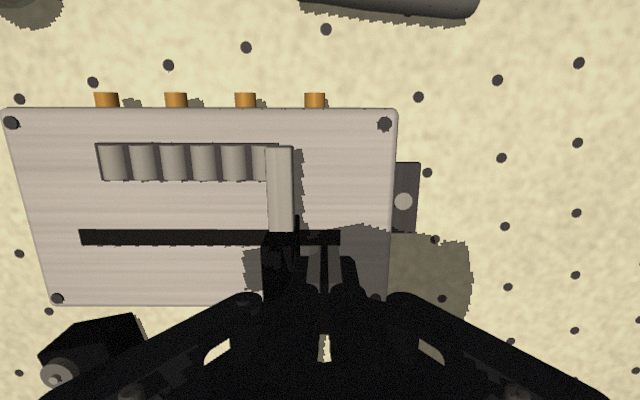

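```bash
cat > arm.py <<'E'
import sys,pickle
from mv import *
n,y0,l,r=sys.argv[1],*map(float,sys.argv[2:5])
c=pickle.load(open(f"pics/w{n}.pkl","rb"))
p=w2box(B,plane(c,[[l,y0],[r,y0]],.074));print("arm edges",p[:,:2].round(4).tolist(),"centre",p[:,1].mean().round(4))
if len(sys.argv)>5:
    x=[float(v) for v in sys.argv[6:]];print("notches",w2box(B,plane(c,[[v,float(sys.argv[5])] for v in x],.048))[:,1].round(4).tolist())
E
python3 arm.py 4 180 266.5 293 165 128 158 189 219.5 250
python3 - <<'E'
import cv2
a=cv2.imread("pics/w4.png")[85:305,80:370];cv2.imwrite("pics/w4c.png",cv2.resize(a,None,fx=2.7,fy=2.7,interpolation=cv2.INTER_CUBIC))
E
```

```text
arm edges [[0.0262, -0.039], [0.0262, -0.0512]] centre -0.0451
notches [0.0389, 0.023, 0.0065, -0.0098, -0.026]
```

View pics/w4c.png

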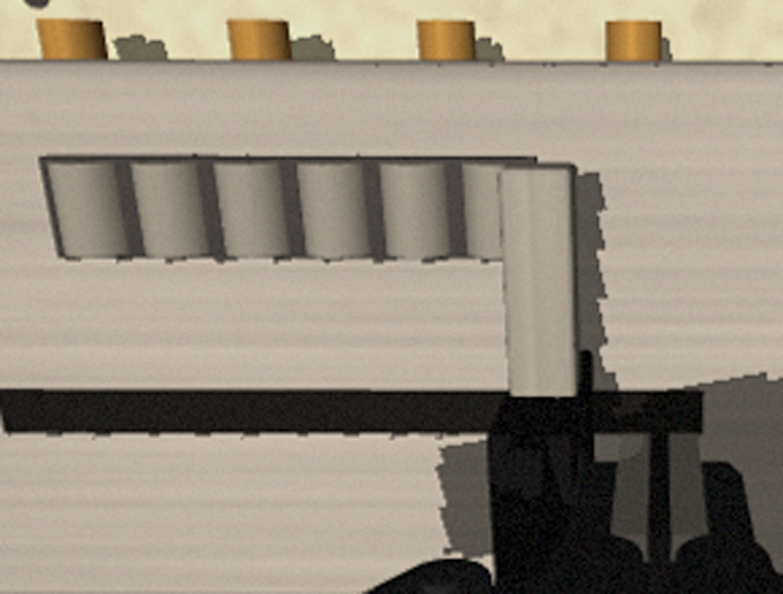

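Emit:
{"op": "jog_arm", "data": {"rows": [1,0,-0.002,0,0,0,0,1,0,-0.004,0,0,0,0,1,0,-0.006,0,0,0,0,1,0,-0.008,0,0,0,0,1,0,-0.01,0,0,0,0,1,0,-0.012,0,0,0,0,1,0,-0.014,0,0,0,0,1,0,-0.014,0,0,0,0]}}

```text
time_s: 4.95
tool_pos: [0.5566, -0.1186, 0.0848]
tool_rot: [-3.125, 0.317, -0.0]
ft_force: [-1.3, -1.6, 1.4]
width: -0.0
```

```bash
python3 mv.py -.012 -.06 .084;python3 look.py 5
python3 - <<'E'
import cv2
a=cv2.imread("pics/w5.png")[85:305,80:370];cv2.imwrite("pics/w5c.png",cv2.resize(a,None,fx=2.7,fy=2.7,interpolation=cv2.INTER_CUBIC))
E
```

```text
t 4.95 box [-0.0124 -0.0582  0.0848] F box [-0.97 -1.82  1.42] w -0.0
shift share [0.0007 0.0036 0.0017] turn share [-0.  0.  0.]
```

View pics/w5c.png

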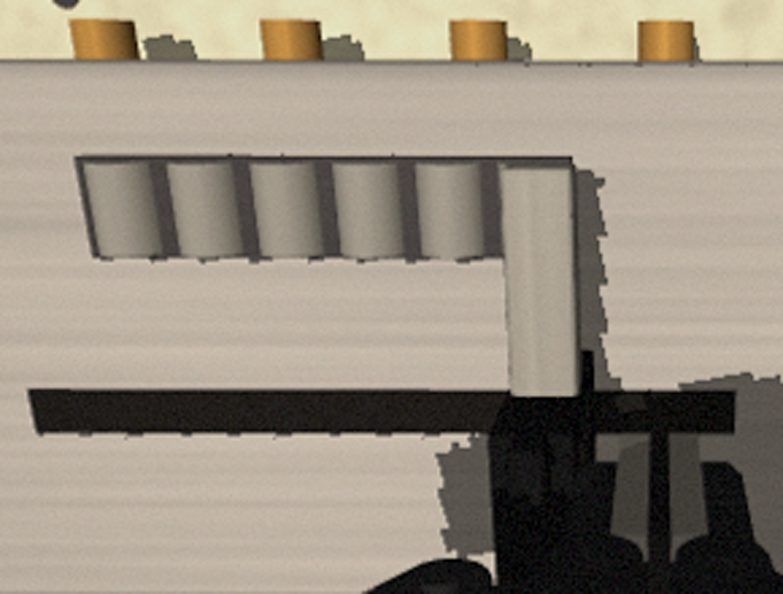

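Emit:
{"op": "jog_arm", "data": {"rows": [1,0,-0.001,0,0,0,0,1,0,-0.002,0,0,0,0,1,0,-0.003,0,0,0,0,1,0,-0.004,0,0,0,0,1,0,-0.005,0,0,0,0,1,0,-0.006,0,0,0,0,1,0,-0.007,0,0,0,0,1,0,-0.008,0,0,0,0,1,0,-0.009,0,0,0,0,1,0,-0.009,0,0,0,0]}}

```text
time_s: 6.25
tool_pos: [0.5575, -0.114, 0.0847]
tool_rot: [-3.125, 0.317, -0.0]
ft_force: [-0.5, 0.2, 0.1]
width: -0.005
```

```bash
cat > l.sh <<'E'
python3 mv.py -.012 -.06 .084;python3 look.py $1
python3 - <<P
import cv2
a=cv2.imread("pics/w$1.png")[85:305,80:370];cv2.imwrite("pics/w$1c.png",cv2.resize(a,None,fx=2.7,fy=2.7,interpolation=cv2.INTER_CUBIC))
P
E
bash l.sh 6
```

```text
t 6.25 box [-0.0123 -0.0535  0.0847] F box [-0.57  0.12  0.1 ] w -0.005
shift share [0.0007 0.0129 0.0014] turn share [-0.0001 -0.      0.0001]
```

View pics/w6c.png

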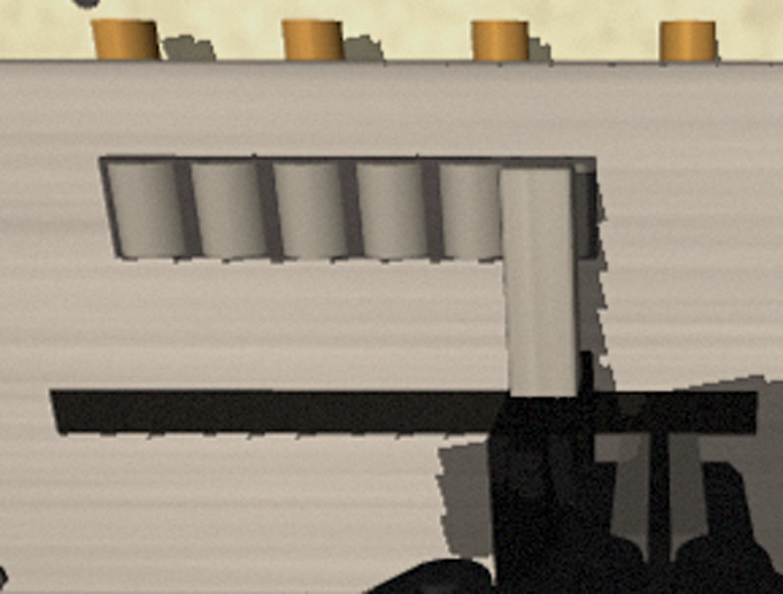

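Emit:
{"op": "jog_arm", "data": {"rows": [1,0,-0.001,0,0,0,0,1,0,-0.002,0,0,0,0,1,0,-0.002,0,0,0,0,1,0,-0.002,0,0,0,0]}}

```text
time_s: 6.8
tool_pos: [0.5577, -0.1132, 0.0848]
tool_rot: [-3.125, 0.317, -0.0]
ft_force: [-0.1, -0.3, -0.4]
width: -0.001
```

```bash
bash l.sh 7
```

```text
t 6.8 box [-0.0123 -0.0528  0.0848] F box [-0.08 -0.31 -0.43] w -0.001
shift share [0.0007 0.0145 0.0016] turn share [-0. -0.  0.]
```

View pics/w7c.png

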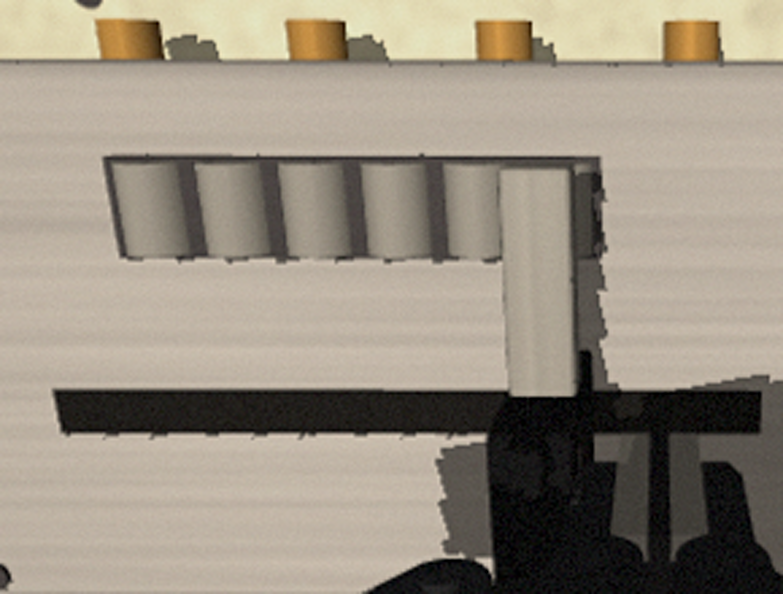

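```bash
python3 arm.py 7 155 265.5 292 157 151 181 211 242;python3 mv.py -.012 -.06 .084
```

```text
arm edges [[0.0377, -0.0269], [0.0377, -0.0387]] centre -0.0328
notches [0.0383, 0.0225, 0.0066, -0.0097]
t 6.85 box [-0.0123 -0.0528  0.0848] F box [-0.65 -0.7  -0.58] w 0.001
shift share [0.0007 0.0145 0.0016] turn share [-0. -0.  0.]
```

Emit:
{"op": "jog_arm", "data": {"rows": [1,0,-0.001,0,0,0,0,1,0,-0.002,0,0,0,0,1,0,-0.002,0,0,0,0,1,0,-0.002,0,0,0,0]}}

```text
time_s: 7.35
tool_pos: [0.5579, -0.1123, 0.0848]
tool_rot: [3.125, -0.317, 0.0]
ft_force: [0.7, 0.1, 1.0]
width: 0.004
```

```bash
bash l.sh 8
```

```text
t 7.35 box [-0.0123 -0.0518  0.0848] F box [0.65 0.19 1.03] w 0.004
shift share [0.0007 0.0164 0.0016] turn share [ 0. -0.  0.]
```

View pics/w8c.png

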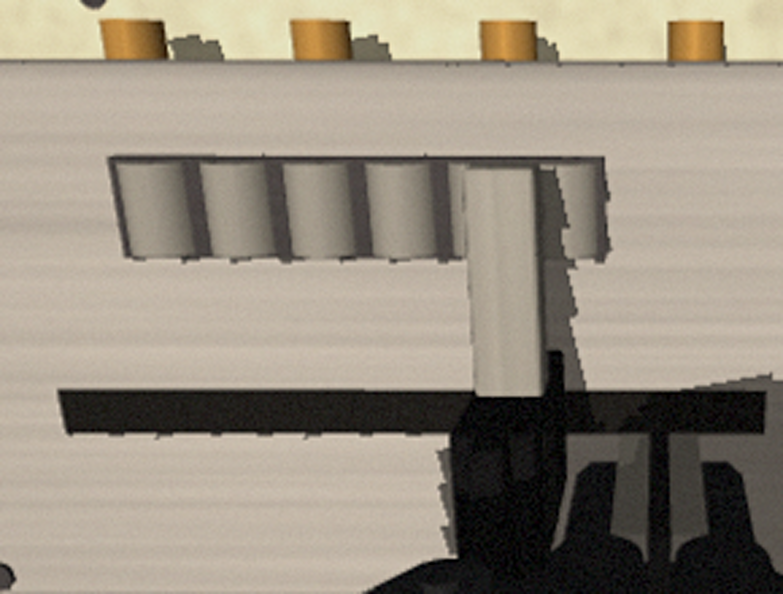

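Emit:
{"op": "jog_arm", "data": {"rows": [1,0,0,0,0,0,0,1,0,0,0,0,0,0,1,0,0,0,0,0,0,1,0,0,0,0,0,0]}}

```text
time_s: 7.9
tool_pos: [0.5579, -0.1123, 0.0848]
tool_rot: [3.125, -0.318, -0.0]
ft_force: [-1.0, -0.2, 0.1]
width: -0.001
```

```bash
bash l.sh 9; python3 arm.py 8 155 253.5 280.5 157 152 183 213 244
```

```text
t 7.9 box [-0.0124 -0.0518  0.0848] F box [-0.91 -0.43  0.09] w -0.001
shift share [0.0007 0.0163 0.0016] turn share [0. 0. 0.]
arm edges [[0.0377, -0.0205], [0.0377, -0.0326]] centre -0.0266
notches [0.0388, 0.0224, 0.0065, -0.0098]
```

View pics/w9c.png

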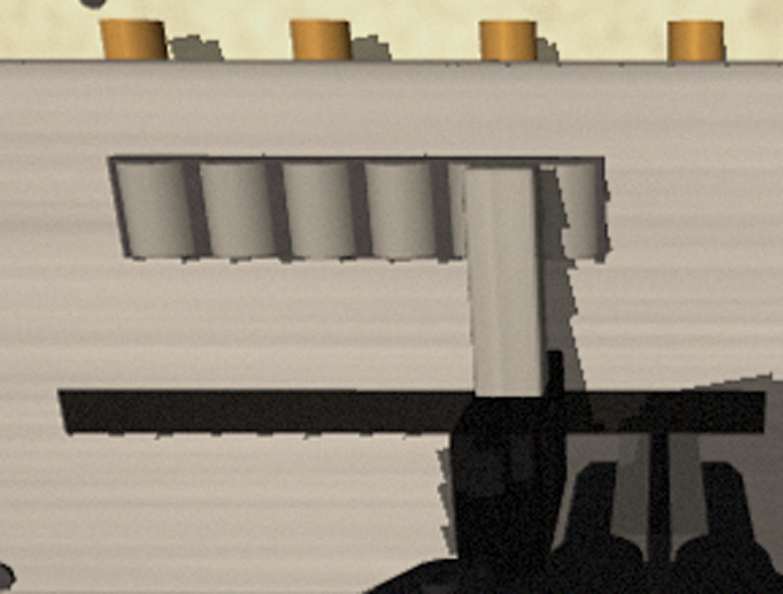

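Emit:
{"op": "jog_arm", "data": {"rows": [1,0,-0.002,0,0,0,0,1,0,-0.004,0,0,0,0,1,0,-0.006,0,0,0,0,1,0,-0.008,0,0,0,0,1,0,-0.01,0,0,0,0,1,0,-0.012,0,0,0,0,1,0,-0.014,0,0,0,0,1,0,-0.016,0,0,0,0,1,0,-0.018,0,0,0,0,1,0,-0.02,0,0,0,0]}}

```text
time_s: 9.2
tool_pos: [0.5598, -0.1028, 0.0848]
tool_rot: [3.125, -0.318, -0.0]
ft_force: [-0.6, -2.9, -0.0]
width: -0.002
```

Emit:
{"op": "jog_arm", "data": {"rows": [1,0,-0.001,0,0,0,0,1,0,-0.002,0,0,0,0,1,0,-0.003,0,0,0,0,1,0,-0.004,0,0,0,0,1,0,-0.005,0,0,0,0,1,0,-0.006,0,0,0,0,1,0,-0.007,0,0,0,0,1,0,-0.008,0,0,0,0,1,0,-0.008,0,0,0,0]}}

```text
time_s: 10.32
tool_pos: [0.5608, -0.0983, 0.0848]
tool_rot: [-3.125, 0.317, -0.0]
ft_force: [0.1, 0.3, -0.4]
width: 0.004
```

```bash
bash l.sh 10
```

```text
t 10.325 box [-0.0123 -0.0375  0.0848] F box [ 0.08  0.28 -0.44] w 0.004
shift share [0.0006 0.0449 0.0016] turn share [-0.0001 -0.0001  0.0001]
```

View pics/w10c.png

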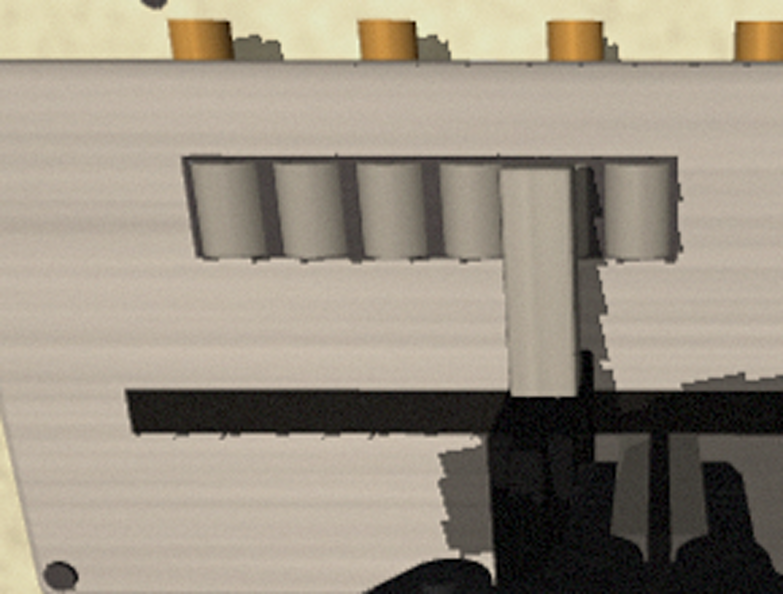

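TCP is at -0.0375 with the lever still in contact, arm at x 500–575. The snap should come near -0.036, so I'll go on 1.5 mm.

Emit:
{"op": "jog_arm", "data": {"rows": [1,0,-0.001,0,0,0,0,1,0,-0.002,0,0,0,0,1,0,-0.003,0,0,0,0,1,0,-0.003,0,0,0,0,1,0,-0.003,0,0,0,0,1,0,-0.003,0,0,0,0]}}

```text
time_s: 11.12
tool_pos: [0.561, -0.0971, 0.0848]
tool_rot: [3.125, -0.318, 0.0]
ft_force: [-0.0, 0.3, 0.2]
width: 0.003
```

```bash
bash l.sh 11
```

```text
t 11.125 box [-0.0123 -0.0363  0.0848] F box [-0.08  0.26  0.16] w 0.003
shift share [0.0007 0.0474 0.0016] turn share [ 0. -0.  0.]
```

View pics/w11c.png

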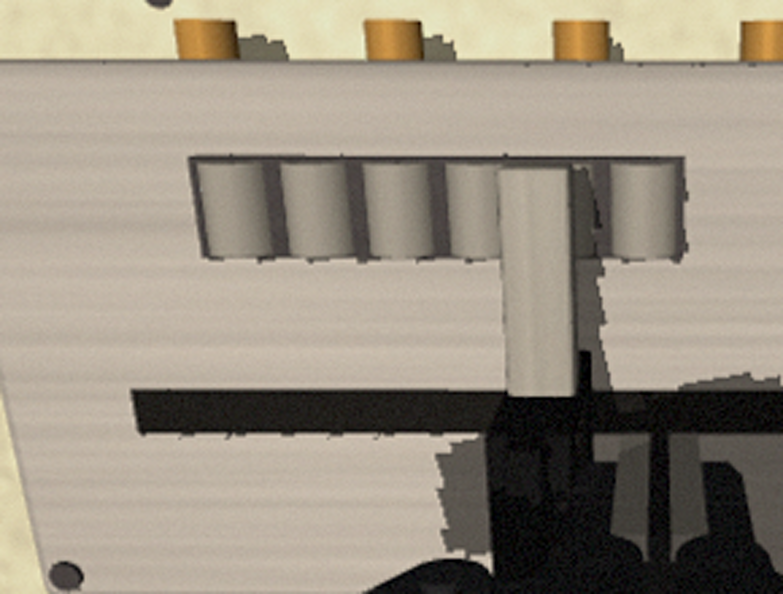

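Not yet over the crest. Another 0.75 mm.

Emit:
{"op": "jog_arm", "data": {"rows": [1,0,-0.0008,0,0,0,0,1,0,-0.0015,0,0,0,0,1,0,-0.0015,0,0,0,0,1,0,-0.0015,0,0,0,0,1,0,-0.0015,0,0,0,0]}}

```text
time_s: 11.8
tool_pos: [0.5611, -0.0964, 0.0848]
tool_rot: [3.125, -0.317, 0.0]
ft_force: [-0.2, 0.6, -0.2]
width: 0.0
```

```bash
bash l.sh 12
```

```text
t 11.8 box [-0.0123 -0.0356  0.0848] F box [-0.31  0.56 -0.23] w 0.0
shift share [0.0007 0.0488 0.0016] turn share [ 0. -0.  0.]
```

View pics/w12c.png

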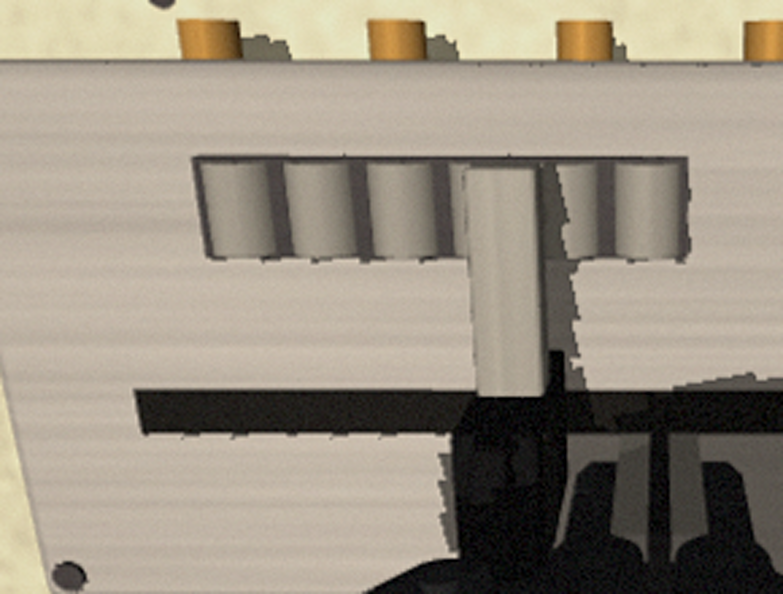

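The second click is done. I'll let it rest, then start the third.

Emit:
{"op": "jog_arm", "data": {"rows": [1,0,0,0,0,0,0,1,0,0,0,0,0,0,1,0,0,0,0,0,0,1,0,0,0,0,0,0]}}

```text
time_s: 12.35
tool_pos: [0.5611, -0.0964, 0.0848]
tool_rot: [3.125, -0.318, 0.0]
ft_force: [0.1, -0.0, -0.4]
width: -0.001
```

```bash
python3 arm.py 12 155 253.5 280.5 157 183 213 244;bash l.sh 13
```

```text
arm edges [[0.0377, -0.0043], [0.0377, -0.0164]] centre -0.0104
notches [0.0386, 0.0228, 0.0064]
t 12.35 box [-0.0123 -0.0356  0.0848] F box [ 0.11 -0.03 -0.37] w -0.001
shift share [0.0007 0.0489 0.0016] turn share [ 0. -0.  0.]
```

Emit:
{"op": "jog_arm", "data": {"rows": [1,0,-0.002,0,0,0,0,1,0,-0.004,0,0,0,0,1,0,-0.006,0,0,0,0,1,0,-0.008,0,0,0,0,1,0,-0.01,0,0,0,0,1,0,-0.012,0,0,0,0,1,0,-0.014,0,0,0,0,1,0,-0.016,0,0,0,0,1,0,-0.018,0,0,0,0,1,0,-0.02,0,0,0,0]}}

```text
time_s: 13.65
tool_pos: [0.5631, -0.0867, 0.0848]
tool_rot: [3.125, -0.318, -0.0]
ft_force: [-1.2, -3.6, 0.4]
width: 0.001
```

Emit:
{"op": "jog_arm", "data": {"rows": [1,0,-0.001,0,0,0,0,1,0,-0.002,0,0,0,0,1,0,-0.003,0,0,0,0,1,0,-0.004,0,0,0,0,1,0,-0.005,0,0,0,0,1,0,-0.006,0,0,0,0,1,0,-0.007,0,0,0,0,1,0,-0.008,0,0,0,0,1,0,-0.009,0,0,0,0,1,0,-0.009,0,0,0,0]}}

```text
time_s: 14.9
tool_pos: [0.5642, -0.082, 0.0848]
tool_rot: [-3.125, 0.317, -0.0]
ft_force: [0.1, 0.0, 0.1]
width: 0.005
```

```bash
bash l.sh 14
```

```text
t 14.9 box [-0.0123 -0.0208  0.0848] F box [0.07 0.04 0.1 ] w 0.005
shift share [0.0005 0.0783 0.0016] turn share [-0.0001 -0.0001  0.0001]
```

View pics/w14c.png

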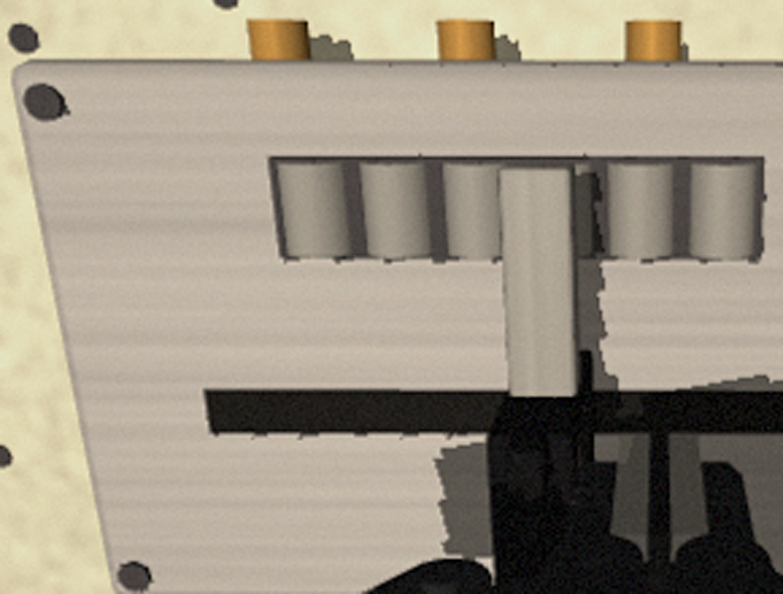

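The lever is still just before the crest (TCP -0.0208). I'll go on in 0.6 mm moves.

Emit:
{"op": "jog_arm", "data": {"rows": [1,0,-0.0008,0,0,0,0,1,0,-0.0015,0,0,0,0,1,0,-0.0015,0,0,0,0,1,0,-0.0015,0,0,0,0,1,0,-0.0015,0,0,0,0]}}

```text
time_s: 15.58
tool_pos: [0.5642, -0.0814, 0.0848]
tool_rot: [3.125, -0.317, -0.0]
ft_force: [-0.1, 0.5, -0.4]
width: -0.001
```

```bash
bash l.sh 15
```

```text
t 15.575 box [-0.0124 -0.0203  0.0848] F box [-0.24  0.51 -0.37] w -0.001
shift share [0.0007 0.0794 0.0016] turn share [0. 0. 0.]
```

View pics/w15c.png

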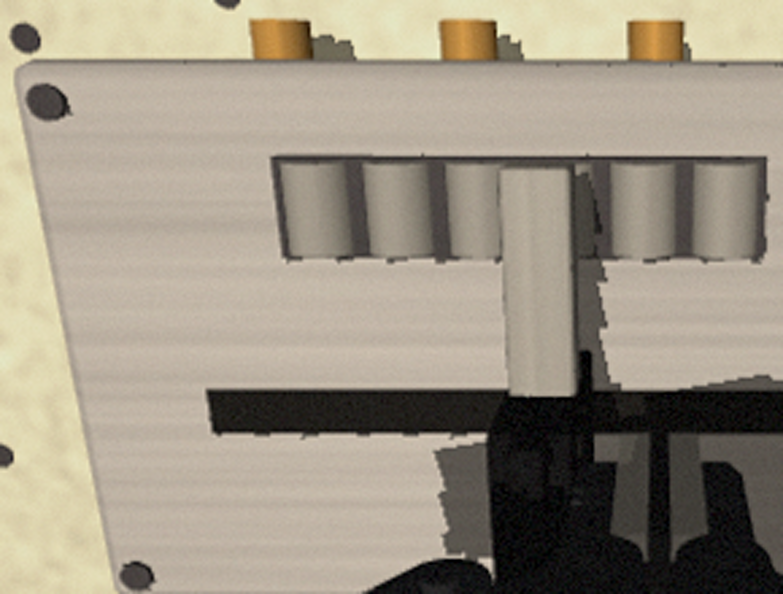

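Emit:
{"op": "jog_arm", "data": {"rows": [1,0,-0.0008,0,0,0,0,1,0,-0.0015,0,0,0,0,1,0,-0.0015,0,0,0,0,1,0,-0.0015,0,0,0,0,1,0,-0.0015,0,0,0,0]}}

```text
time_s: 16.25
tool_pos: [0.5643, -0.0807, 0.0848]
tool_rot: [3.125, -0.318, 0.0]
ft_force: [0.2, 0.5, 0.1]
width: 0.0
```

```bash
bash l.sh 16
```

```text
t 16.25 box [-0.0123 -0.0196  0.0848] F box [0.14 0.5  0.11] w 0.0
shift share [0.0007 0.0809 0.0016] turn share [ 0. -0.  0.]
```

View pics/w16c.png

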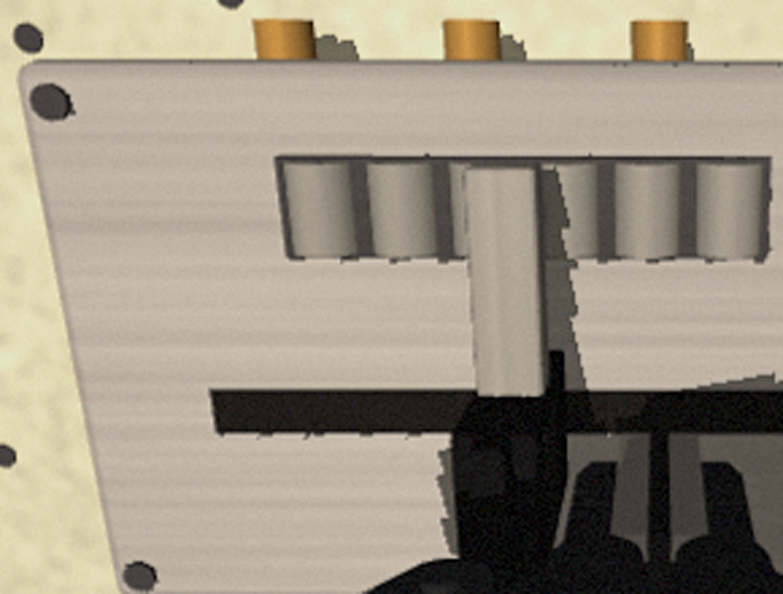

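The third click has snapped in, with two notches visible ahead and two ridge gaps behind. I'll rest, back off in -y and rise.

Emit:
{"op": "jog_arm", "data": {"rows": [1,0,0,0,0,0,0,1,0,0,0,0,0,0,1,0,0,0,0,0,0,1,0,0.02,0,0,0,0,1,0,0.05,0,0,0,0,1,0,0.05,-0.1,0,0,0,1,0,0.05,-0.2,0,0,0,1,0,0.05,-0.2,0,0,0,1,0,0.05,-0.2,0,0,0,1,0,0.05,-0.2,0,0,0]}}

```text
time_s: 17.55
tool_pos: [0.5585, -0.1054, 0.1829]
tool_rot: [-3.125, 0.318, 0.005]
ft_force: [0.5, -0.6, -0.7]
width: -0.005
```

```bash
python3 arm.py 16 155 253.5 280.5 157 213 244;bash l.sh 17; python3 -c "
from mv import *
c=ctrl.camera('top');a=c['color'][90:290,250:470,::-1];cv2.imwrite('pics/topF.png',cv2.resize(a,None,fx=3,fy=3))"
```

```text
arm edges [[0.0377, 0.0117], [0.0377, -0.0004]] centre 0.0056
notches [0.0388, 0.0224]
t 17.55 box [-0.0131 -0.0449  0.1829] F box [ 0.65 -0.5  -0.71] w -0.005
shift share [0.0028 0.0302 0.1977] turn share [-0.      0.001  -0.0001]
```

View pics/w17.png

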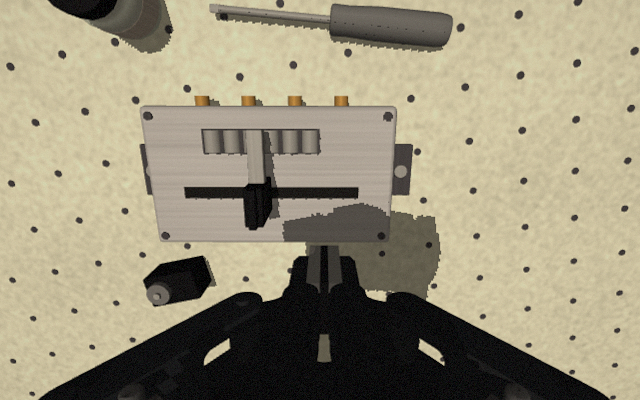

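View pics/topF.png

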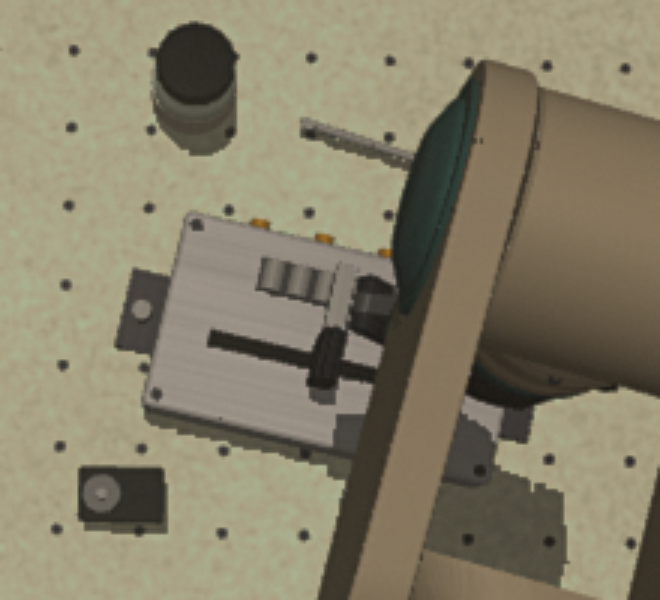

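The lever is at y 0.0056 against 0.006 for the third notch, and the fingers are clear. The jar, servo and screwdriver look unmoved. I'll let the arm settle, then hand in.

Emit:
{"op": "jog_arm", "data": {"rows": [1,0,0,0,0,0,0,1,0,0,0,0,0,0,1,0,0,0,0,0,0]}}

```text
time_s: 18.02
tool_pos: [0.5593, -0.1052, 0.1848]
tool_rot: [3.125, -0.317, -0.0]
ft_force: [0.5, 0.2, -0.4]
width: -0.001
```

```bash
python3 -c "
from bench import ctrl
print(ctrl.get_obs()['tool_pos'],ctrl.close_job())"
```

```text
the job is handed in; nothing more can be done
[ 0.55933319 -0.10517319  0.18475348] None
```

The lever is resting in the third notch, and I handed the job in at about 18 s; no verdict is reported.

I pushed it with the outside of the shut fingers and never pinched it. It clicked through the notches one at a time and rested at least 0.5 s in each of the first two. I then backed the fingers off and raised them clear.

**Lever position, measured along the box's y:**

| Notch | Lever | Estimated notch middle |
|---|---|---|
| 1 | -26.6 mm | about -26 mm |
| 2 | -10.4 mm | about -10 mm |
| 3 | +5.6 mm | about +6 mm |

- **Snap point:** each snap came 1 to 2 mm later by my measurement than the estimated crest, which is within the calibration and offset error.
- **Contact:** the wider part of the finger, not the tip, touched the lever first: about 20 mm from the tool centre instead of the 14 mm I expected. It did no harm.
- **Forces:** the largest push I read was about 4 N. I read forces only at the end of each move, so a higher peak in between is possible.
- **Bystanders:** the jar, screwdriver and servo look unmoved in the last pictures. I checked this by eye and did not measure it. In the last top view the arm hid the screwdriver's handle, but the wrist view showed it.

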